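Line up split bearing bases by size and refit the matching cap

TASK

Line the three open bearing bases up on the rail in order of size, one standing squarely on the middle of each black pad with its bore along the rail, the smallest next to the red stop and the largest furthest from it. Put the loose cap on the base it belongs to, seated fully down between that base's lugs, and leave everything standing upright and released.

Things in the scene. Friction and masses are not known exactly. Their poses are not given: they have to be found in the camera images.
- small_base: Loose smallest blue open bearing base, 170 g: 32 mm thick along x (bore axis), 68 mm long along y, upright, same either way round. Brass trough, 20 mm bore, on top. Parting face 30 mm above underside; an end lug rises 10 mm above it at each end, 48 mm clear between them. Origin: centre of underside, z up. Grip across the thickness at mid-length: faces solid over the lowest 15 mm.
- medium_base: Loose middle-sized blue open bearing base, 250 g: 32 mm thick along x (bore axis), 84 mm long along y, upright, same either way round. Brass trough, 34 mm bore, on top. Parting face 38 mm above underside; an end lug rises 10 mm above it at each end, 64 mm clear between them. Origin: centre of underside, z up. Grip across the thickness at mid-length: faces solid over the lowest 15 mm.
- large_base: Loose largest blue open bearing base, 350 g: 32 mm thick along x (bore axis), 100 mm long along y, upright, same either way round. Brass trough, 48 mm bore, on top. Parting face 46 mm above underside; an end lug rises 10 mm above it at each end, 80 mm clear between them. Origin: centre of underside, z up. Grip across the thickness at mid-length: faces solid over the lowest 15 mm.
- bearing_cap: Loose blue arched cap, 130 g: 34 mm thick along x (bore axis), 60 mm long along y, 28 mm high, standing on two legs; 34 mm bore open below, a screw on each leg. Origin: centre of underside, z up; same either way round. Fits only the base of equal bore: drops between its lugs (2 mm spare each end) flat on the parting face. Grip the crown (17 to 28 mm up) across the thickness.
- rail: Fixed steel rail plate, 280 mm along its x, 130 mm along its y, 10 mm high, flat on the worktop; it carries the three pads and a stop at each end. Origin: centre of underside, z up.
- pad_a: One outer of three black rubber pads in a row 80 mm apart, at the -x end of the rail. Fixed on the rail: 40 mm along x (along the rail), 116 mm along y, 3 mm thick. Origin: centre of underside, 10 mm above the worktop; its top is 13 mm above it.
- pad_b: Middle one of three black rubber pads in a row 80 mm apart, at the centre of the rail. Fixed on the rail: 40 mm along x (along the rail), 116 mm along y, 3 mm thick. Origin: centre of underside, 10 mm above the worktop; its top is 13 mm above it.
- pad_c: Other outer of three black rubber pads in a row 80 mm apart, at the +x end of the rail. Fixed on the rail: 40 mm along x (along the rail), 116 mm along y, 3 mm thick. Origin: centre of underside, 10 mm above the worktop; its top is 13 mm above it.
- red_stop: Red bar across one end of the rail, 14 x 100 x 18 mm, fixed, 51 mm beyond the centre of the outer pad beside it; top 28 mm above the worktop. It is at the pad_a end or the pad_c end, changing from start to start. The other end has a like bar in grey. Origin: centre of underside, x along the rail.
Not all that is in view belongs to the job. Leave any turquoise look-alike of the small_base alone.

How it is judged:
By the outcome, as a careful person would: the job done as asked, in the order asked, and still so for the second after the job is handed in, with the robot touching nothing.
It also fails if it takes over 128 s, if anything falls off the work surface, if the arm or the gripper's body presses on something with over 40 N, if the wrist force passes 120 N, or if a joint passes its speed limit or range.

ROBOT

A 6-joint arm with a two-finger parallel gripper is mounted at the origin on the work surface; the furniture and walls round the work are solid. World frame = base frame: x ahead of the robot, y to its left, z up, the work surface at z = 0. Lengths are in m, angles in degrees, forces in N, time in s.
With the tool pointing down it reaches from about 0.375 to 0.925 m from the base axis. Payload 5.7 kg.
Tool frame: the origin (TCP) lies midway between the tips of the shut fingers; the grasp point (between the pads) lies 19 mm behind it (r.tcp_to_grasp is the distance from the TCP to the grasp point, in m); z points along the fingers, y is the line along which they close (so a half turn about z gives the same grasp; the last joint's range is limited). The gripper opens to 88 mm and grips with 3 to 60 N. Pads are 20 mm wide; open, the fingers measure 115 mm over their backs; the gripper's body (75 mm by 178 mm) begins 61 mm behind the grasp point.
Start: joints at [66.629, 20.558, 86.54, -0, 72.909, -6.595], TCP at [0.173, 0.574, 0.223] pointing down, gripper open.
Joint ranges: [-170.27, 170.27], [-57.76, 135], [12.27, 136.19], [-55.21, 235.2], [11.17, 155.16], [-170.74, 170.74]. Speed limits (degrees/s): [136.94, 136.94, 180, 180, 180, 180].

INTERFACE

Orientations are given as a 3x3 rotation matrix whose columns are the frame's x, y, z axes.
In Python, from rig import observe, vision, sign_off, r gives the robot as it stands.
- The arm moves only by the shell command python3 -m creep 'ROWS' [OPENING]. ROWS is JSON, a list of rows, each a list of 4 numbers: the shift along the tool's x, y, z in mm, then the turn about the tool's z in degrees. In form: [[tx, ty, tz, twist], ...]. A call has exactly 5 rows; each row shifts and turns the commanded pose from where the row before left it, along the tool's axes as they then stand; what a row does not reach is not made up. A row lasts 1/8 s, in which the tool goes at most 62.5 mm and 10.7 degrees, less where a joint would pass 70% of its speed; a pose out of reach is approached as far as the arm can. A call with a gripper value outside its range is refused whole. OPENING is the finger opening in mm, from 0 to 87.8, set as the call begins (- or left out, the last holds). The fingers move at their own pace and stop on an object; the grip force is fixed at half the most. Time passes only in rows, so rows that do not move let the fingers close, or fill a call up. It gives the time, the measured TCP pose, the force and the opening at its end, in the units of the state.
- observe(): the state, without advancing time (a new reading comes with each control period).
- vision.camera(name): name is "scene" or "top"; returns a dict with "color" (384x512x3 uint8, blue, green, red), "fx", "fy", "cx", "cy" (pixels), "R" (3x3) and "t" (3): a world point X has camera coordinates R X + t. Camera axes: x right, y down, z forward; pixel columns grow to the right and rows downward; lengths in m; the calibration is good to about 2 mm. A picture is of the moment at which its call begins. There is no depth.
- sign_off(): hands the job in, once; it reports no verdict.
The state is a dict: "time_s": time; "joint_positions": joint angles; "qd": joint speeds; "joint_efforts": joint torques, N m; "tcp_pos": TCP position; "ee_rot": TCP orientation; "wrist_force": force on the tool from outside, world axes, zero at the start; "ft_torque": the same for the moment, N m; "finger_gap": finger opening in m.
Only numpy, scipy, OpenCV 4.12 (cv2) and the standard library are available. Lean on these libraries where they do the work, as an engineer would, in place of code of your own. Each camera call takes 0.05 s, during which the arm holds its last target. There are 200 camera calls.

## Working session

There is one attempt and no reset: what is moved stays moved. The work goes in short steps, Python scripts to look and compute and a shell command to move; the robot and the scene stay as the last step left them, time stands still between calls to the robot, and variables do not carry over. Pictures are saved under pics/ and viewed, on a budget of 14 in all, crops included, one or two more only if the job needs it, and the job is handed in when it is done.

```bash
mkdir -p pics; ls
python3 - <<'E'
from rig import observe, vision, r
import cv2, numpy as np
for n in("scene","top"):
    c=vision.camera(n); cv2.imwrite(f"pics/{n}0.png",c["color"])
    print(n,c["fx"],c["fy"],c["cx"],c["cy"],np.round(c["R"],4).tolist(),np.round(c["t"],4).tolist(), "pos",np.round(-np.array(c["R"]).T@c["t"],3))
s=observe();print({k:np.round(v,4).tolist() for k,v in s.items()}, r.tcp_to_grasp)
E
```

```text
pics
scene 387.7691453978326 387.7691453978326 256.6200067329996 190.67013918503864 [[0.8067, -0.5909, -0.0002], [-0.3808, -0.5195, -0.7649], [0.4519, 0.6172, -0.6441]] [-0.3755, 0.1678, 1.0661] pos [-0.115 -0.793  0.815]
top 364.5098424282206 364.5098424282206 250.25680462069764 192.4371411496722 [[0.0036, -1.0, 0.002], [-0.9976, -0.0037, -0.0689], [0.0689, -0.0017, -0.9976]] [-0.0413, 0.4213, 1.1516] pos [ 0.341 -0.038  1.178]
{'time_s': 0.1, 'joint_positions': [66.6311, 20.5948, 86.5907, 0.0001, 72.911, -6.5933], 'qd': [-0.0596, -0.0296, -0.1085, -0.0245, 0.0039, 0.0232], 'joint_efforts': [-0.0003, -51.6353, -27.1408, 0.0676, 0.0277, -0.0], 'tcp_pos': [0.1729, 0.5739, 0.2219], 'ee_rot': [[-0.9574, 0.2886, -0.0007], [0.2886, 0.9574, -0.0015], [0.0002, -0.0017, -1.0]], 'wrist_force': [-0.0093, 0.3629, -0.7848], 'ft_torque': [0.0728, 0.007, 0.03], 'finger_gap': 0.0881} 0.0187
```

View pics/top0.png

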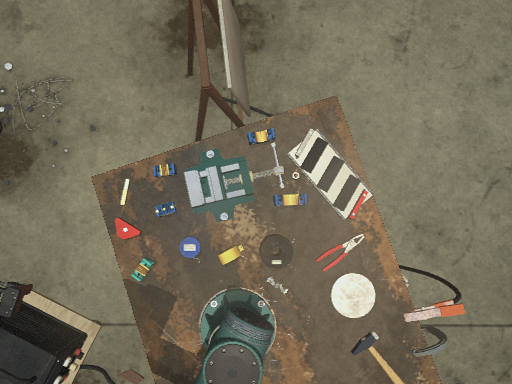

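View pics/scene0.png

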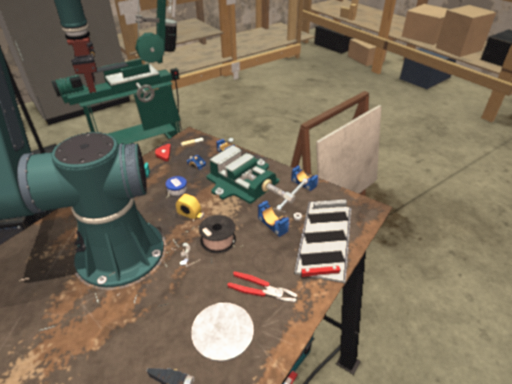

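The rail is at top image (330,174) with the red stop at its near/lower end (360,205). The blue items are at (262,136), (291,200), (165,170) and (165,209), and the turquoise decoy is at (143,269). Next I'll measure them.

```bash
cat > h.py <<'E'
from rig import observe, vision, r
import cv2, numpy as np
def cast(c,uv,z):
    uv=np.atleast_2d(np.asarray(uv,float)); R=np.array(c["R"]);t=np.array(c["t"])
    d=np.c_[(uv[:,0]-c["cx"])/c["fx"],(uv[:,1]-c["cy"])/c["fy"],np.ones(len(uv))]@R
    o=-R.T@t; return o+d*((z-o[2])/d[:,2])[:,None]
def proj(c,X):
    p=np.atleast_2d(X)@np.array(c["R"]).T+c["t"]; return np.c_[c["fx"]*p[:,0]/p[:,2]+c["cx"],c["fy"]*p[:,1]/p[:,2]+c["cy"]]
def blobs(c,lo,hi,amin=30,close=3):
    hsv=cv2.cvtColor(c["color"],cv2.COLOR_BGR2HSV); m=cv2.inRange(hsv,lo,hi)
    if close: m=cv2.morphologyEx(m,cv2.MORPH_CLOSE,np.ones((close,close),np.uint8))
    cs,_=cv2.findContours(m,cv2.RETR_EXTERNAL,cv2.CHAIN_APPROX_NONE)
    return [k for k in cs if cv2.contourArea(k)>amin]
E
python3 - <<'E'
from h import *
c=vision.camera("top"); im=c["color"]
a=cv2.resize(im[110:285,110:380],None,fx=2.9,fy=2.9,interpolation=cv2.INTER_CUBIC); cv2.imwrite("pics/crop1.png",a)
hsv=cv2.cvtColor(im,cv2.COLOR_BGR2HSV)
for p in[(165,170),(160,170),(257,137),(280,200),(165,209),(160,211),(143,265),(360,205)]: print(p,hsv[p[1],p[0]])
for k in blobs(c,(105,110,40),(125,255,255),15,7):
    q=cast(c,k.reshape(-1,2),0.04)[:,:2]*1000
    print(cv2.minAreaRect(k)[0],cv2.minAreaRect(q.astype(np.float32)))
E
```

```text
(165, 170) [ 18 136 146]
(160, 170) [ 30  89 184]
(257, 137) [ 18 143 207]
(280, 200) [14 46 72]
(165, 209) [ 24  59 104]
(160, 211) [106 121 103]
(143, 265) [ 34 101 187]
(360, 205) [  3 155 205]
(189.50001525878906, 247.00003051757812) ((249.70553588867188, 147.83143615722656), (59.293365478515625, 58.551780700683594), 45.67441177368164)
(164.88851928710938, 208.62100219726562) ((368.15869140625, 226.3539276123047), (32.13966369628906, 56.452327728271484), 16.651958465576172)
(277.6153869628906, 199.07693481445312) ((399.244140625, -125.20711517333984), (28.200973510742188, 15.94558334350586), 11.510662078857422)
(155.87692260742188, 170.51539611816406) ((487.6487121582031, 257.0152282714844), (30.878318786621094, 16.71320152282715), 8.258218765258789)
(171.5, 169.0) ((492.6864318847656, 208.04527282714844), (31.5926570892334, 15.71419906616211), 1.0864787101745605)
(251.42308044433594, 137.11538696289062) ((595.152587890625, -42.72657012939453), (35.10320281982422, 19.851112365722656), 11.397344589233398)
(271.0599670410156, 133.41998291015625) ((607.2329711914062, -104.84937286376953), (34.516963958740234, 17.919700622558594), 8.03890323638916)
```

View pics/crop1.png

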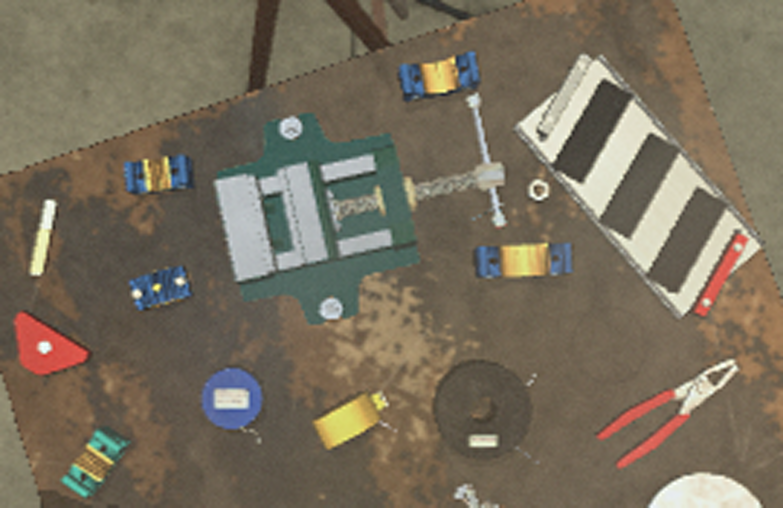

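```bash
cat > m.py <<'E'
from h import *
def up(c,k=4):
    d=dict(c); d["color"]=cv2.resize(c["color"],None,fx=k,fy=k,interpolation=cv2.INTER_CUBIC)
    d["fx"]*=k;d["fy"]*=k;d["cx"]=(c["cx"]+.5)*k-.5;d["cy"]=(c["cy"]+.5)*k-.5;return d
def rect(q):
    (x,y),(w,h),a=cv2.minAreaRect(q.astype(np.float32))
    if w<h: a+=90; w,h=h,w
    return np.round([x,y,w,h,(a+90)%180-90],1)
def item(c,near,rad,h,lo=(103,85,15),hi=(128,255,255)):
    """near: world xy (m); blue pts within rad -> centre cast at h/2, long-axis yaw deg"""
    ks=blobs(c,lo,hi,60,5); P=[]
    for k in ks:
        q=cast(c,k.reshape(-1,2),h/2)
        if np.linalg.norm(q.mean(0)[:2]-near)<rad: P.append(q[:,:2]*1000)
    out=rect(np.vstack(P)),len(P)
    if len(P)>=2:
        P=sorted(P,key=len)[-2:]; d=P[0].mean(0)-P[1].mean(0); out+=(round((np.degrees(np.arctan2(d[1],d[0]))+90)%180-90,1),)
    return out
E
python3 - <<'E'
from m import *
c=up(vision.camera("top"))
for n,p,rd,h in[("small",(.49,.235),.045,.04),("med",(.60,-.073),.05,.048),("large",(.40,-.16),.07,.056),("cap",(.368,.226),.03,.028)]: print(n,item(c,np.array(p),rd,h))
hsv=cv2.cvtColor(c["color"],cv2.COLOR_BGR2HSV)
# rail white plate
m=cv2.inRange(hsv,(0,0,150),(40,75,255)); m[:,:280*4]=0; m[:,378*4:]=0;m[225*4:]=0
ks,_=cv2.findContours(cv2.morphologyEx(m,cv2.MORPH_CLOSE,np.ones((41,41))),cv2.RETR_EXTERNAL,cv2.CHAIN_APPROX_NONE)
k=max(ks,key=cv2.contourArea); print("rail",rect(cast(c,k.reshape(-1,2),.01)[:,:2]*1000))
hull=cv2.fillConvexPoly(np.zeros(m.shape,np.uint8),cv2.convexHull(k),255)
d=cv2.inRange(hsv,(0,0,0),(180,255,105))&cv2.erode(hull,np.ones((9,9)))
ks,_=cv2.findContours(cv2.morphologyEx(d,cv2.MORPH_OPEN,np.ones((15,15))),cv2.RETR_EXTERNAL,cv2.CHAIN_APPROX_NONE)
for k in ks:
    if cv2.contourArea(k)>800:print("pad",rect(cast(c,k.reshape(-1,2),.013)[:,:2]*1000))
for k in blobs(c,(0,140,100),(8,255,255),200): 
    print("red",rect(cast(c,k.reshape(-1,2),.02)[:,:2]*1000))
E
```

```text
small (array([493.5, 235.8,  72. ,  36.4, -83.8]), 2, np.float64(-83.8))
med (array([603.6, -73.6,  86. ,  39.3, -78.9]), 2, np.float64(-77.8))
large (array([ 399.6, -165.7,  100.6,   31.3,  -88.3]), 3, np.float64(-87.2))
cap (array([368.6, 232.6,  61.9,  35.6, -73.4]), 1)
rail [ 461.7 -274.5  293.1  222.8   46.8]
pad [ 423.4 -347.1  114.    38.2  -29.9]
pad [ 484.1 -295.5  115.5   37.9  -30.3]
pad [ 544.3 -243.9  116.9   38.7  -30. ]
red [-73.2 492.2  19.   12.5 -25.5]
red [ 203.6 -307.1   93.8   11.7  -52. ]
red [ 233.4 -286.6   94.7   12.1  -59.3]
red [298.9 357.3  90.5  51.4  58.9]
red [ 384.6 -383.3   64.6   13.8  -29.9]
```

Run:
```python
from m import *
a=vision.camera("top")["color"][120:225,280:380]; b=vision.camera("scene")["color"][190:290,280:370]
f=lambda i:cv2.resize(i,(395,415),interpolation=cv2.INTER_CUBIC)
cv2.imwrite("pics/rail.png",np.hstack([f(a),f(b)]))
```

```text
(no output)
```

View pics/rail.png

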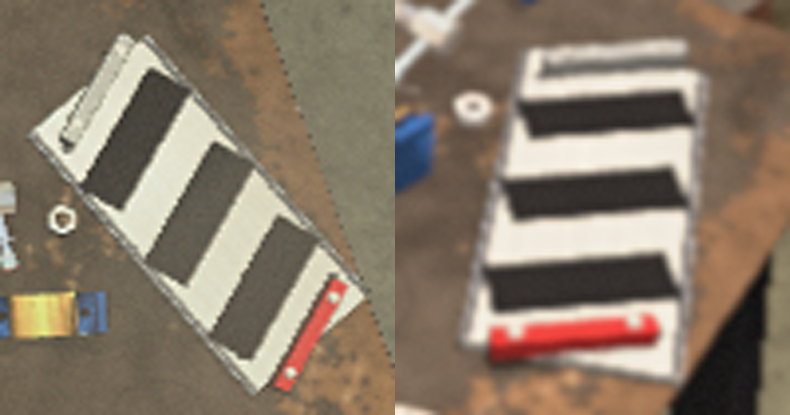

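The pads and both stops are turned about 20° from the plate edges, but square to each other, so I'll square the bases to the pads. Before descending I need the height of the vice handle.

Run:
```python
from m import *
a=vision.camera("top")["color"][125:215,235:315]; b=vision.camera("scene")["color"][150:240,250:330]
f=lambda i:cv2.resize(i,(400,450),interpolation=cv2.INTER_CUBIC)
cv2.imwrite("pics/handle.png",np.hstack([f(a),f(b)]))
```

```text
(no output)
```

View pics/handle.png

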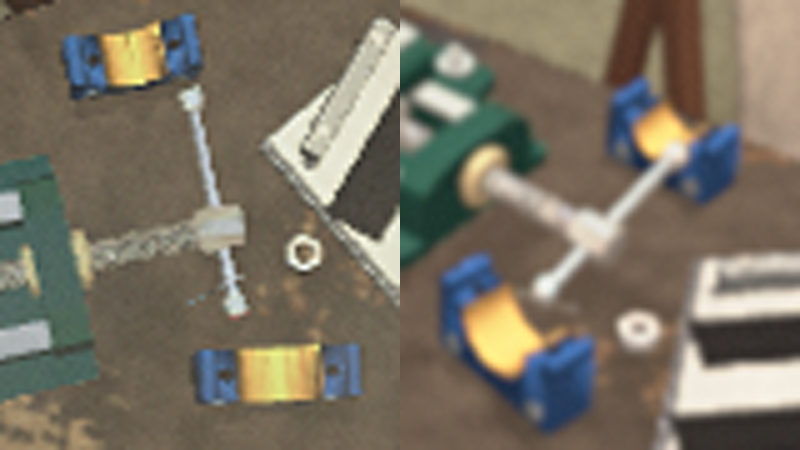

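Top view: the handle ends are at about (273.4,144.4) and (282,185.6). In the scene view they are at about (305,180.6) and (279,207.8).

Run:
```python
from m import *
T=vision.camera("top");S=vision.camera("scene")
P=lambda c:np.array([[c["fx"],0,c["cx"]],[0,c["fy"],c["cy"]],[0,0,1]])@np.c_[c["R"],c["t"]]
X=cv2.triangulatePoints(P(T),P(S),np.array([[273.,144],[281.6,185.2]]).T,np.array([[304.6,180.2],[278.6,207.4]]).T);print((X[:3]/X[3]).T.round(3))
u=up(S)
for n,p,rd,h in[("med",(.60,-.073),.06,.048),("large",(.40,-.166),.07,.056)]: print(n,item(u,np.array(p),rd,h))
hsv=cv2.cvtColor(u["color"],cv2.COLOR_BGR2HSV)
d=cv2.inRange(hsv,(0,0,0),(180,255,90)); d[:,:1180]=0;d[:,1420:]=0;d[:780]=0;d[1080:]=0
for k in cv2.findContours(cv2.morphologyEx(d,cv2.MORPH_OPEN,np.ones((11,11))),cv2.RETR_EXTERNAL,cv2.CHAIN_APPROX_NONE)[0]:
    if cv2.contourArea(k)>800:print("pad",rect(cast(u,k.reshape(-1,2),.013)[:,:2]*1000))
```

```text
[[ 0.571 -0.11   0.053]
 [ 0.444 -0.139  0.027]]
med (array([606.1, -70.1, 113.7,  76.7, -79.5]), 2, np.float64(-78.5))
large (array([ 402.8, -161.6,  139.4,   67.3,  -87.8]), 1)
pad [ 423.8 -350.3  112.1   34.4  -30.3]
pad [ 484.9 -298.7  111.4   33.7  -30.3]
pad [ 545.6 -246.7  111.3   33.7  -29.8]
```

```bash
cat > go.py <<'E'
import sys; from rig import observe; import numpy as np
def go(x,y,z,yaw):
    s=observe();R=np.array(s["ee_rot"]);p=np.array(s["tcp_pos"])*1000
    cur=np.degrees(np.arctan2(R[1,1],R[0,1])); tw=(cur-yaw+90)%180-90
    print("t",round(s["time_s"],1),"p",p.round(1),"yaw",round(cur,1),"gap",round(s["finger_gap"]*1000,1),"F",np.round(s["wrist_force"],1),"tool",(R.T@(np.array([x,y,z])-p)).round(1),"twist",round(tw,1), "tilt",R[:2,2].round(4))
    # remaining shift if twist goes first
    a=np.radians(cur-tw); print("after twist: tool", np.round([np.array([np.sin(a),-np.cos(a)])@([x,y]-p[:2]), np.array([np.cos(a),np.sin(a)])@([x,y]-p[:2]), p[2]-z],1))
if __name__=="__main__": go(*map(float,sys.argv[1:]))
E
python3 go.py 493.5 235.8 60 6.2
```

```text
t 0.5 p [173.2 574.4 222.6] yaw 73.2 gap 87.6 F [ 0.4  0.4 -0.2] tool [-404.4 -231.7  162.6] twist 67.0 tilt [-0.0001 -0.0002]
after twist: tool [371.2 281.9 162.6]
```

```bash
python3 -m creep '[[-50,-29,0,0],[-50,-29,0,0],[-50,-29,0,0],[-50,-29,0,0],[-50,-29,0,0]]' 50
python3 -m creep '[[-50,-29,0,0],[-50,-29,0,0],[-54,-29,0,0],[0,0,0,10],[0,0,0,10]]'
python3 -m creep '[[0,0,0,10],[0,0,0,10],[0,0,0,10],[0,0,0,10],[0,0,0,7]]'
python3 -m creep '[[0,0,40,0],[0,0,40,0],[0,0,30,0],[0,0,0,0],[0,0,0,0]]'
python3 go.py 493.5 235.8 60 6.2
```

```text
time_s: 1.12
tcp_pos: [0.3719, 0.3621, 0.2229]
ee_rot: [[-0.957, 0.288, 0.001], [0.288, 0.957, 0.0], [-0.0, 0.001, -1.0]]
wrist_force: [0.8, 0.6, 0.1]
finger_gap: 0.0497
time_s: 1.75
tcp_pos: [0.4938, 0.2347, 0.2226]
ee_rot: [[-0.796, 0.605, -0.0], [0.605, 0.796, -0.0], [0.0, -0.0, -1.0]]
wrist_force: [1.3, -0.4, -0.6]
finger_gap: 0.0501
time_s: 2.38
tcp_pos: [0.493, 0.2357, 0.2227]
ee_rot: [[-0.104, 0.995, 0.0], [0.995, 0.104, -0.0], [-0.0, 0.0, -1.0]]
wrist_force: [-0.4, -0.3, 0.3]
finger_gap: 0.0501
time_s: 3.0
tcp_pos: [0.4938, 0.236, 0.1137]
ee_rot: [[-0.108, 0.994, 0.001], [0.994, 0.108, 0.0], [0.0, 0.001, -1.0]]
wrist_force: [0.3, 0.9, 0.2]
finger_gap: 0.0497
t 3.0 p [493.8 236.  113.7] yaw 6.2 gap 49.7 F [0.3 0.9 0.2] tool [-0.1 -0.4 53.7] twist 0.0 tilt [0.0013 0.0004]
after twist: tool [ 0.1 -0.3 53.7]
```

```bash
python3 -m creep '[[0,0,30,0],[0,0,30,0],[0,0,25,0],[0,0,15,0],[0,0,9,0]]'
python3 -m creep '[[0,0,0,0],[0,0,0,0],[0,0,0,0],[0,0,0,0],[0,0,0,0]]' 20
python3 -m creep '[[0,0,-10,0],[0,0,-30,0],[0,0,-40,0],[0,0,-40,0],[0,0,0,0]]'
python3 go.py 423.5 -348 125 60
python3 - <<'E'
from h import *
for n in("scene","top"): cv2.imwrite(f"pics/{n}_g1.png",vision.camera(n)["color"])
E
```

```text
time_s: 3.62
tcp_pos: [0.4939, 0.236, 0.004]
ee_rot: [[-0.108, 0.994, 0.001], [0.994, 0.108, 0.0], [0.0, 0.001, -1.0]]
wrist_force: [-0.7, -0.8, -0.0]
finger_gap: 0.0502
time_s: 4.25
tcp_pos: [0.4937, 0.2359, 0.0044]
ee_rot: [[-0.108, 0.994, 0.001], [0.994, 0.108, 0.0], [0.0, 0.001, -1.0]]
wrist_force: [-0.0, -0.4, 6.3]
finger_gap: 0.0318
time_s: 4.88
tcp_pos: [0.4951, 0.2365, 0.1268]
ee_rot: [[-0.109, 0.994, 0.006], [0.994, 0.109, 0.002], [0.001, 0.006, -1.0]]
wrist_force: [-0.2, 0.1, -2.1]
finger_gap: 0.0319
t 4.9 p [495.1 236.5 126.8] yaw 6.2 gap 31.9 F [-0.2  0.1 -2.1] tool [-5.732e+02 -1.346e+02  3.000e-01] twist -53.8 tilt [0.0059 0.0019]
after twist: tool [ 230.2 -542.     1.8]
```

View pics/scene_g1.png

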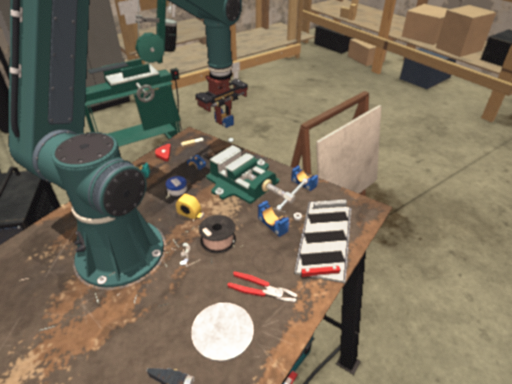

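```bash
python3 -m creep '[[0,0,-30,0],[-30,-7,-20,0],[-55,-13,0,0],[-55,-13,0,0],[-55,-13,0,0]]'
python3 -m creep '[[-55,-13,0,0],[-55,-13,0,0],[-55,-13,0,0],[-55,-13,0,0],[-55,-13,0,0]]'
python3 -m creep '[[-55,-13,0,0],[-45,-10,0,0],[0,0,0,-9],[0,0,0,-9],[0,0,0,-9]]'
python3 -m creep '[[0,0,0,-9],[0,0,0,-9],[0,0,0,-9],[0,0,0,0],[0,0,0,0]]'
python3 go.py 423.5 -348.5 30 60
```

```text
time_s: 5.6
tcp_pos: [0.4666, 0.0354, 0.1719]
ee_rot: [[-0.109, 0.994, -0.003], [0.994, 0.109, 0.0], [0.0, -0.003, -1.0]]
wrist_force: [-0.0, -1.0, -1.8]
finger_gap: 0.0315
time_s: 6.22
tcp_pos: [0.4319, -0.2445, 0.1718]
ee_rot: [[-0.108, 0.994, -0.003], [0.994, 0.108, 0.002], [0.003, -0.003, -1.0]]
wrist_force: [1.4, -0.4, -2.5]
finger_gap: 0.0317
time_s: 6.85
tcp_pos: [0.4202, -0.3445, 0.1713]
ee_rot: [[-0.552, 0.834, -0.003], [0.834, 0.552, 0.003], [0.005, -0.001, -1.0]]
wrist_force: [-0.9, -0.2, -1.6]
finger_gap: 0.0318
time_s: 7.48
tcp_pos: [0.4211, -0.3449, 0.1726]
ee_rot: [[-0.866, 0.499, -0.002], [0.499, 0.866, 0.002], [0.002, 0.001, -1.0]]
wrist_force: [0.1, 0.9, -1.6]
finger_gap: 0.0317
t 7.5 p [ 421.1 -344.9  172.6] yaw 60.1 gap 31.7 F [ 0.1  0.9 -1.6] tool [ -4.2  -2.  142.6] twist 0.1 tilt [-0.0016  0.0015]
after twist: tool [  3.9  -1.9 142.6]
```

```bash
python3 -m creep '[[-4,-2,30,0],[0,0,40,0],[0,0,40,0],[0,0,25,0],[0,0,12,0]]'
python3 -m creep '[[0,0,4,0],[0,0,3,0],[0,0,1,0],[0,0,0,0],[0,0,0,0]]'
python3 go.py 423.5 -348.5 17.4 60
```

```text
time_s: 8.1
tcp_pos: [0.4233, -0.3484, 0.025]
ee_rot: [[-0.867, 0.498, -0.002], [0.498, 0.867, 0.002], [0.003, 0.001, -1.0]]
wrist_force: [-0.7, -0.4, -1.0]
finger_gap: 0.0316
time_s: 8.72
tcp_pos: [0.4243, -0.3494, 0.0192]
ee_rot: [[-0.868, 0.497, 0.001], [0.497, 0.868, -0.001], [-0.001, -0.0, -1.0]]
wrist_force: [-0.4, 0.6, -1.6]
finger_gap: 0.032
t 8.7 p [ 424.3 -349.4   19.2] yaw 60.2 gap 32.0 F [-0.4  0.6 -1.6] tool [1.2 0.4 1.8] twist 0.2 tilt [ 0.0005 -0.0007]
after twist: tool [-1.2  0.4  1.8]
```

```bash
python3 -m creep '[[0,0,1,0],[0,0,1,0],[0,0,0,0],[0,0,0,0],[0,0,0,0]]'
python3 -m creep '[[0,0,0,0],[0,0,0,0],[0,0,0,0],[0,0,-10,0],[0,0,-40,0]]' 44
python3 -m creep '[[0,0,-60,0],[0,0,-60,0],[0,0,0,0],[0,0,0,0],[0,0,0,0]]' 50
python3 go.py 400 -165 100 2.5
```

```text
time_s: 9.35
tcp_pos: [0.4242, -0.3493, 0.0174]
ee_rot: [[-0.868, 0.497, 0.0], [0.497, 0.868, -0.0], [-0.0, -0.0, -1.0]]
wrist_force: [-1.4, 0.9, 6.0]
finger_gap: 0.0318
time_s: 9.98
tcp_pos: [0.4228, -0.3479, 0.0659]
ee_rot: [[-0.868, 0.497, -0.003], [0.497, 0.868, 0.003], [0.004, 0.001, -1.0]]
wrist_force: [-0.1, 0.5, -0.3]
finger_gap: 0.0441
time_s: 10.6
tcp_pos: [0.4231, -0.3482, 0.1852]
ee_rot: [[-0.868, 0.497, -0.002], [0.497, 0.868, 0.002], [0.003, 0.001, -1.0]]
wrist_force: [-0.6, 0.4, -0.2]
finger_gap: 0.05
t 10.6 p [ 423.1 -348.2  185.2] yaw 60.2 gap 50.0 F [-0.6  0.4 -0.2] tool [110.8 147.5  85.6] twist 57.7 tilt [-0.0023  0.0022]
after twist: tool [-184.   -15.1   85.2]
```

```bash
python3 -m creep '[[37,49,0,0],[37,49,0,0],[37,49,0,0],[0,0,0,10],[0,0,0,10]]'
python3 -m creep '[[0,0,0,10],[0,0,0,10],[0,0,0,10],[0,0,0,8],[0,0,0,0]]'
python3 go.py 400 -165.3 4 2.3
```

```text
time_s: 11.22
tcp_pos: [0.3996, -0.1649, 0.1854]
ee_rot: [[-0.643, 0.766, -0.003], [0.766, 0.643, 0.001], [0.003, -0.001, -1.0]]
wrist_force: [0.3, 0.5, 0.5]
finger_gap: 0.0502
time_s: 11.85
tcp_pos: [0.3999, -0.166, 0.1855]
ee_rot: [[-0.04, 0.999, -0.003], [0.999, 0.04, 0.001], [0.002, -0.002, -1.0]]
wrist_force: [-0.3, 0.7, -0.4]
finger_gap: 0.0503
t 11.8 p [ 399.9 -166.   185.5] yaw 2.3 gap 50.3 F [-0.3  0.7 -0.4] tool [  0.4   0.6 181.5] twist -0.0 tilt [-0.0025  0.0014]
after twist: tool [ -0.7   0.2 181.5]
```

```bash
python3 -m creep '[[0,0,45,0],[0,0,45,0],[0,0,40,0],[0,0,20,0],[0,0,10,0]]'
python3 -m creep '[[0,0,10,0],[0,0,8,0],[0,0,3.5,0],[0,0,0,0],[0,0,0,0]]'
python3 -m creep '[[0,0,0,0],[0,0,0,0],[0,0,0,0],[0,0,0,0],[0,0,0,0]]' 20
python3 -m creep '[[0,0,-10,0],[0,0,-40,0],[0,0,-50,0],[0,0,-50,0],[0,0,0,0]]'
python3 go.py 545 -245 154 60
```

```text
time_s: 12.48
tcp_pos: [0.3996, -0.1658, 0.0251]
ee_rot: [[-0.041, 0.999, -0.003], [0.999, 0.041, 0.002], [0.002, -0.003, -1.0]]
wrist_force: [-0.3, -0.9, -0.7]
finger_gap: 0.0499
time_s: 13.1
tcp_pos: [0.401, -0.1666, 0.0055]
ee_rot: [[-0.039, 0.999, 0.001], [0.999, 0.039, -0.0], [-0.0, 0.001, -1.0]]
wrist_force: [-0.1, 0.2, -0.2]
finger_gap: 0.0499
time_s: 13.72
tcp_pos: [0.4008, -0.1665, 0.0054]
ee_rot: [[-0.039, 0.999, 0.0], [0.999, 0.039, -0.0], [-0.0, 0.0, -1.0]]
wrist_force: [-1.0, -0.2, 5.2]
finger_gap: 0.0316
time_s: 14.35
tcp_pos: [0.403, -0.1678, 0.1585]
ee_rot: [[-0.039, 0.999, 0.007], [0.999, 0.039, -0.004], [-0.004, 0.006, -1.0]]
wrist_force: [0.4, -0.0, -4.5]
finger_gap: 0.0322
t 14.3 p [ 403.  -167.8  158.5] yaw 2.2 gap 32.2 F [ 0.4 -0.  -4.5] tool [-82.7 138.9   5.7] twist -57.8 tilt [ 0.0065 -0.0041]
after twist: tool [161.6   4.1   4.5]
```

```bash
python3 -m creep '[[-27,46,0,0],[-28,46,0,0],[-28,47,0,0],[0,0,0,-10],[0,0,0,-10]]'
python3 -m creep '[[0,0,0,-10],[0,0,0,-10],[0,0,0,-10],[0,0,0,-8],[0,0,0,0]]'
python3 -m creep '[[0,0,0,0],[0,0,0,0],[0,0,0,0],[0,0,0,0],[0,0,0,0]]'
python3 go.py 545 -245 18.4 60
python3 - <<'E'
from m import *
for n in("top","scene"):
    c=vision.camera(n); cv2.imwrite(f"pics/{n}_p1.png",c["color"])
a=cv2.imread("pics/top_p1.png")[120:225,280:380]; b=cv2.imread("pics/scene_p1.png")[180:290,270:370]
f=lambda i:cv2.resize(i,(395,415),interpolation=cv2.INTER_CUBIC)
cv2.imwrite("pics/p1.png",np.hstack([f(a),f(b)]))
E
```

```text
time_s: 14.98
tcp_pos: [0.5417, -0.2434, 0.1521]
ee_rot: [[-0.383, 0.924, -0.004], [0.924, 0.383, 0.003], [0.004, -0.003, -1.0]]
wrist_force: [-0.3, 0.2, -4.0]
finger_gap: 0.0318
time_s: 15.6
tcp_pos: [0.5414, -0.2432, 0.1528]
ee_rot: [[-0.867, 0.498, -0.004], [0.498, 0.867, 0.002], [0.004, -0.0, -1.0]]
wrist_force: [0.0, 0.6, -4.0]
finger_gap: 0.0318
time_s: 16.23
tcp_pos: [0.5429, -0.244, 0.1553]
ee_rot: [[-0.868, 0.497, 0.0], [0.497, 0.868, -0.0], [-0.0, -0.0, -1.0]]
wrist_force: [-0.3, -0.4, -3.3]
finger_gap: 0.0317
t 16.2 p [ 542.9 -244.   155.3] yaw 60.2 gap 31.7 F [-0.3 -0.4 -3.3] tool [ -2.3   0.2 136.9] twist 0.2 tilt [ 0.0001 -0.0002]
after twist: tool [  2.3   0.2 136.9]
```

View pics/p1.png

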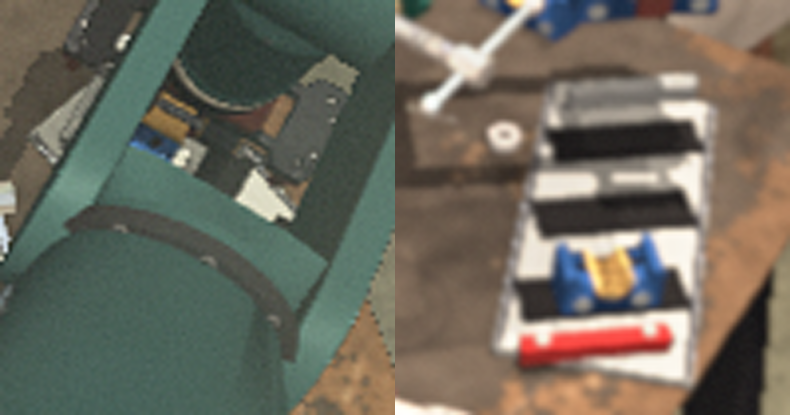

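The small base stands on the pad beside the red stop, in the scene half at about (610,275). Next is the large one, on the grey-end pad.

```bash
python3 -m creep '[[-2,0,30,0],[0,0,40,0],[0,0,30,0],[0,0,15,0],[0,0,10,0]]'
python3 -m creep '[[0,0,5,0],[0,0,4,0],[0,0,1,0],[0,0,0,0],[0,0,0,0]]'
python3 go.py 545 -245 18.4 60
```

```text
time_s: 16.95
tcp_pos: [0.5449, -0.2452, 0.0299]
ee_rot: [[-0.868, 0.497, 0.0], [0.497, 0.868, -0.0], [-0.0, -0.0, -1.0]]
wrist_force: [1.0, -0.2, -3.8]
finger_gap: 0.0316
time_s: 17.58
tcp_pos: [0.5448, -0.2451, 0.0205]
ee_rot: [[-0.868, 0.497, 0.0], [0.497, 0.868, -0.0], [-0.001, -0.0, -1.0]]
wrist_force: [-0.6, -0.7, -4.8]
finger_gap: 0.0321
t 17.6 p [ 544.8 -245.1   20.5] yaw 60.2 gap 32.1 F [-0.6 -0.7 -4.8] tool [-0.1  0.2  2.1] twist 0.2 tilt [ 0.0005 -0.0004]
after twist: tool [0.1 0.2 2.1]
```

```bash
python3 -m creep '[[0,0,1,0],[0,0,1,0],[0,0,0,0],[0,0,0,0],[0,0,0,0]]'
python3 -m creep '[[0,0,0,0],[0,0,0,0],[0,0,0,0],[0,0,-10,0],[0,0,-40,0]]' 44
python3 -m creep '[[0,0,-60,0],[0,0,-60,0],[0,0,0,0],[0,0,0,0],[0,0,0,0]]' 50
python3 go.py 604.2 -73 4 11.8
```

```text
time_s: 18.2
tcp_pos: [0.5446, -0.2451, 0.0184]
ee_rot: [[-0.868, 0.497, 0.0], [0.497, 0.868, -0.0], [-0.0, -0.0, -1.0]]
wrist_force: [-1.0, 1.0, 1.0]
finger_gap: 0.0316
time_s: 18.82
tcp_pos: [0.5429, -0.2441, 0.0672]
ee_rot: [[-0.868, 0.497, -0.004], [0.497, 0.868, 0.002], [0.005, -0.0, -1.0]]
wrist_force: [0.5, -0.5, 0.1]
finger_gap: 0.044
time_s: 19.45
tcp_pos: [0.5434, -0.2443, 0.1866]
ee_rot: [[-0.868, 0.497, -0.003], [0.497, 0.868, 0.002], [0.003, -0.0, -1.0]]
wrist_force: [0.0, -0.5, 0.4]
finger_gap: 0.0498
t 19.4 p [ 543.4 -244.3  186.6] yaw 60.2 gap 49.8 F [ 0.  -0.5  0.4] tool [ 31.7 178.9 182.7] twist 48.4 tilt [-0.0029  0.0016]
after twist: tool [-155.2   94.6  182.6]
```

```bash
python3 -m creep '[[8,45,0,0],[8,45,0,0],[8,45,0,0],[8,44,0,0],[0,0,0,10]]'
python3 -m creep '[[0,0,0,10],[0,0,0,10],[0,0,0,10],[0,0,0,8],[0,0,0,0]]'
python3 go.py 604.2 -73 4 11.8
python3 - <<'E'
from m import *
c=up(vision.camera("top")); cv2.imwrite("pics/top_p2.png",c["color"][480:900,1120:1520])
u=up(vision.camera("scene"));cv2.imwrite("pics/scene_p2.png",u["color"][720:1160,1080:1480])
f=lambda i:cv2.resize(i,(400,440))
cv2.imwrite("pics/p2.png",np.hstack([f(c["color"][480:900,1120:1520]),f(u["color"][720:1160,1080:1480])]))
E
```

```text
time_s: 20.08
tcp_pos: [0.6054, -0.0704, 0.1862]
ee_rot: [[-0.768, 0.64, -0.003], [0.64, 0.768, 0.002], [0.003, -0.001, -1.0]]
wrist_force: [0.2, -0.2, 0.1]
finger_gap: 0.05
time_s: 20.7
tcp_pos: [0.6047, -0.0736, 0.1864]
ee_rot: [[-0.213, 0.977, -0.003], [0.977, 0.213, 0.001], [0.001, -0.003, -1.0]]
wrist_force: [0.3, -0.6, -0.2]
finger_gap: 0.0498
t 20.7 p [604.7 -73.6 186.4] yaw 12.3 gap 49.8 F [ 0.3 -0.6 -0.2] tool [  0.4   0.2 182.4] twist 0.5 tilt [-0.0032  0.0006]
after twist: tool [ -0.7  -0.4 182.4]
```

View pics/p2.png

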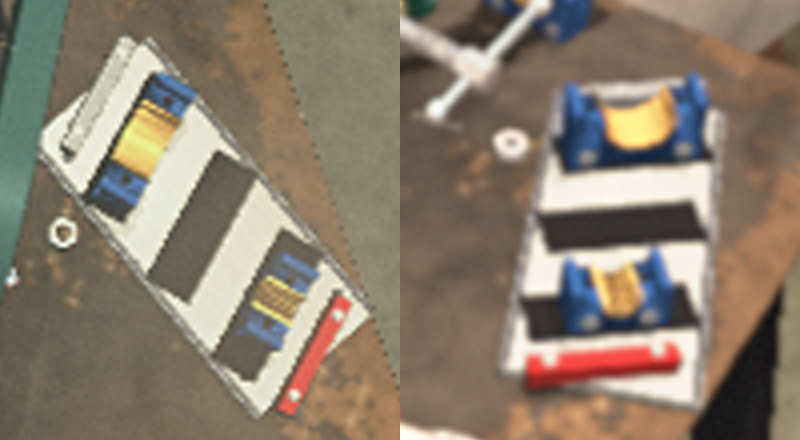

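Both bases are upright on their pads: large in the top half at (143,145), small at (270,300). I'll measure their offsets from the pads.

```bash
cat > chk.py <<'E'
from m import *
def chk(n,near,h,c,base=.013):
    q=np.array(near)/1000
    it=item(c,q,.075 if h>.05 else .05,2*base+h)
    # near-top lug outline: hue mask of brass centre at trough surface ~ parting height
    b=[k for k in blobs(c,(13,110,110),(32,255,255),150,9)]
    B=[cast(c,k.reshape(-1,2),base+h-.012)[:,:2]*1000 for k in b]
    B=[rect(x) for x in B if np.linalg.norm(x.mean(0)-near)<40]
    print(n,"blue",it,"brass",B)
if __name__=="__main__":
    for nm in("top","scene"):
        c=up(vision.camera(nm)); print(nm)
        chk("small",(423.5,-348),.04,c); chk("large",(544.5,-245),.056,c)
E
python3 chk.py
```

```text
topTraceback (most recent call last):
  File "chk.py", line 13, in <module>
    chk("small",(423.5,-348),.04,c); chk("large",(544.5,-245),.056,c)
    ~~~^^^^^^^^^^^^^^^^^^^^^^^^^^^^
  File "chk.py", line 4, in chk
    it=item(c,q,.075 if h>.05 else .05,2*base+h)
  File "m.py", line 15, in item
    out=rect(np.vstack(P)),len(P)
             ~~~~~~~~~^^^
    return _nx.concatenate(arrs, 0, dtype=dtype, casting=casting)
           ~~~~~~~~~~~~~~~^^^^^^^^^^^^^^^^^^^^^^^^^^^^^^^^^^^^^^^
ValueError: need at least one array to concatenate
```

Run:
```python
from m import *
c=up(vision.camera("top"))
for k in blobs(c,(100,60,10),(130,255,255),60,5): print(k.mean(0).ravel().round(0),cv2.contourArea(k),(cast(c,k.mean(0),.033)[0]*1000).round(0))
hsv=cv2.cvtColor(c["color"],cv2.COLOR_BGR2HSV)
for p in [(300,265),(265,330),(170,90),(120,190)]: print(hsv[480+int(p[1]*420/440),1120+p[0]])
```

```text
[662. 836.] 2827.0 [369. 227.  33.]
[1387.  796.] 393.5 [ 401. -342.   33.]
[1419.  753.] 76.0 [ 436. -368.   33.]
[1419.  734.] 218.5 [ 451. -368.   33.]
[1238.  657.] 1070.5 [ 511. -226.   33.]
[1291.  570.] 1095.5 [ 582. -268.   33.]
[1008.  550.] 975.0 [596. -43.  33.]
[108  79 165]
[107  51 139]
[107  70  95]
[106 120 177]
```

```bash
sed -i 's/lo=(103,85,15)/lo=(98,45,15)/' m.py; python3 chk.py
```

```text
top
small blue (array([ 424.9, -354. ,   66.3,   31.2,  -29.5]), 3, np.float64(-28.5)) brass [array([ 424.5, -348.6,   31.2,   23.7,   61.3])]
large blue (array([ 542.7, -244.5,  111.1,   36. ,  -30. ]), 2, np.float64(-31.2)) brass [array([ 543.7, -242.3,   52. ,   34. ,  -30.2])]
scene
small blue (array([ 426.7, -350. ,   81.5,   65.8,  -28.9]), 1) brass [array([ 423.9, -356.7,   40.1,   28.6,   63.8])]
large blue (array([ 546.6, -244. ,  122. ,   90.3,  -29.3]), 1) brass [array([ 537.1, -256.1,   63.4,   50. ,   51.9])]
```

Offsets from the pad centres are within 2 mm and yaw within 1.5°, which is good enough. Now the medium base.

```bash
python3 -m creep '[[0,0,45,0],[0,0,45,0],[0,0,40,0],[0,0,20,0],[0,0,10,0]]'
python3 -m creep '[[0,0,10,0],[0,0,8,0],[0,0,4,0],[0,0,0,0],[0,0,0,0]]'
python3 -m creep '[[0,0,0,0],[0,0,0,0],[0,0,0,0],[0,0,0,0],[0,0,0,0]]' 20
python3 -m creep '[[0,0,-10,0],[0,0,-40,0],[0,0,-50,0],[0,0,-50,0],[0,0,0,0]]'
python3 go.py 484.2 -296.5 154 60
```

```text
time_s: 21.62
tcp_pos: [0.605, -0.0736, 0.0269]
ee_rot: [[-0.212, 0.977, -0.002], [0.977, 0.212, 0.0], [0.001, -0.002, -1.0]]
wrist_force: [0.4, 1.0, 0.3]
finger_gap: 0.05
time_s: 22.25
tcp_pos: [0.606, -0.0738, 0.0065]
ee_rot: [[-0.212, 0.977, 0.001], [0.977, 0.212, -0.0], [-0.0, 0.001, -1.0]]
wrist_force: [0.6, 0.5, -0.5]
finger_gap: 0.05
time_s: 22.88
tcp_pos: [0.6055, -0.0738, 0.0063]
ee_rot: [[-0.212, 0.977, -0.0], [0.977, 0.212, -0.0], [-0.0, -0.0, -1.0]]
wrist_force: [-2.8, -0.3, 4.1]
finger_gap: 0.0315
time_s: 23.5
tcp_pos: [0.6091, -0.0744, 0.1609]
ee_rot: [[-0.212, 0.977, 0.009], [0.977, 0.212, -0.002], [-0.004, 0.008, -1.0]]
wrist_force: [0.7, -0.6, -2.5]
finger_gap: 0.0321
t 23.5 p [609.1 -74.4 160.9] yaw 12.2 gap 32.1 F [ 0.7 -0.6 -2.5] tool [-190.6 -169.2    6.2] twist -47.8 tilt [ 0.0091 -0.0021]
after twist: tool [   2.9 -254.8    6.9]
```

```bash
python3 -m creep '[[-36,-31,0,0],[-39,-34,0,0],[-39,-34,0,0],[-39,-34,0,0],[-36,-34,0,0]]'
python3 -m creep '[[0,0,0,-10],[0,0,0,-10],[0,0,0,-10],[0,0,0,-10],[0,0,0,-8]]'
python3 -m creep '[[0,0,20,0],[0,0,20,0],[0,0,0,0],[0,0,0,0],[0,0,0,0]]'
python3 go.py 484.2 -296.5 19.3 60
```

```text
time_s: 24.12
tcp_pos: [0.4808, -0.2945, 0.1546]
ee_rot: [[-0.212, 0.977, -0.002], [0.977, 0.212, 0.001], [0.002, -0.001, -1.0]]
wrist_force: [0.9, -0.6, -2.3]
finger_gap: 0.0316
time_s: 24.75
tcp_pos: [0.4815, -0.293, 0.1545]
ee_rot: [[-0.87, 0.492, -0.002], [0.492, 0.87, 0.002], [0.003, 0.0, -1.0]]
wrist_force: [-0.9, 0.3, -2.4]
finger_gap: 0.0321
time_s: 25.38
tcp_pos: [0.4829, -0.2941, 0.1168]
ee_rot: [[-0.868, 0.497, 0.001], [0.497, 0.868, -0.001], [-0.001, -0.0, -1.0]]
wrist_force: [0.7, 0.7, -1.6]
finger_gap: 0.0315
t 25.4 p [ 482.9 -294.1  116.8] yaw 60.2 gap 31.5 F [ 0.7  0.7 -1.6] tool [-2.2 -1.4 97.5] twist 0.2 tilt [ 0.0008 -0.0008]
after twist: tool [ 2.3 -1.4 97.5]
```

```bash
python3 -m creep '[[-2,-1,30,0],[0,0,30,0],[0,0,18,0],[0,0,10,0],[0,0,4,0]]'
python3 -m creep '[[0,0,3,0],[0,0,2,0],[0,0,0.5,0],[0,0,0,0],[0,0,0,0]]'
python3 -m creep '[[0,0,0,0],[0,0,0,0],[0,0,0,0],[0,0,-10,0],[0,0,-40,0]]' 44
python3 -m creep '[[0,0,-60,0],[0,0,-60,0],[0,0,0,0],[0,0,0,0],[0,0,0,0]]' 56
python3 go.py 368.6 232 100 16.6
```

```text
time_s: 26.0
tcp_pos: [0.484, -0.2959, 0.0243]
ee_rot: [[-0.868, 0.497, 0.0], [0.497, 0.868, -0.0], [-0.0, -0.0, -1.0]]
wrist_force: [-0.2, 0.7, -2.3]
finger_gap: 0.0321
time_s: 26.62
tcp_pos: [0.4841, -0.296, 0.0193]
ee_rot: [[-0.868, 0.497, 0.001], [0.497, 0.868, -0.001], [-0.001, -0.0, -1.0]]
wrist_force: [-0.7, 0.8, 6.2]
finger_gap: 0.0319
time_s: 27.25
tcp_pos: [0.4822, -0.2945, 0.0678]
ee_rot: [[-0.868, 0.497, -0.004], [0.497, 0.868, 0.003], [0.005, 0.001, -1.0]]
wrist_force: [0.3, -0.3, 0.4]
finger_gap: 0.0441
time_s: 27.88
tcp_pos: [0.4826, -0.2949, 0.1871]
ee_rot: [[-0.868, 0.497, -0.003], [0.497, 0.868, 0.002], [0.003, 0.0, -1.0]]
wrist_force: [0.5, 0.9, -0.3]
finger_gap: 0.0558
t 27.9 p [ 482.6 -294.9  187.1] yaw 60.2 gap 55.8 F [ 0.5  0.9 -0.3] tool [360.3 400.6  88.4] twist 43.6 tilt [-0.0026  0.0019]
after twist: tool [-537.5   41.2   87.1]
```

```bash
python3 -m creep '[[20,22,0,0],[40,44,0,0],[40,44,0,0],[40,44,0,0],[0,0,0,0]]'
python3 go.py 368.6 232 100 16.6
cat > c2.py <<'E'
from chk import *
c=up(vision.camera("top"))
print("cap",item(c,np.array([.3686,.23]),.03,.028),item(c,np.array([.3686,.23]),.03,.028,(98,85,15)))
for a in[("small",(423.5,-348),.04),("large",(544.5,-245),.056),("med",(484,-296),.048)]:
    try: chk(*a,c)
    except Exception as e: print(a[0],e)
E
python3 c2.py
```

```text
time_s: 28.5
tcp_pos: [0.4355, -0.0886, 0.187]
ee_rot: [[-0.87, 0.493, -0.005], [0.493, 0.87, 0.003], [0.006, -0.0, -1.0]]
wrist_force: [-0.7, -0.4, 0.4]
finger_gap: 0.0563
t 28.5 p [435.5 -88.6 187. ] yaw 60.5 gap 56.3 F [-0.7 -0.4  0.4] tool [215.8 245.9  88.2] twist 43.9 tilt [-0.0051  0.0025]
after twist: tool [-326.3   27.4   87. ]
cap (array([368.6, 232.8,  64.2,  36.9, -73.8]), 1) (array([368.5, 232.6,  62.3,  35.6, -73.4]), 1)
small blue (array([ 425.2, -353.8,   66.5,   31.6,  -29.9]), 3, np.float64(-29.4)) brass [array([ 424.8, -348.6,   31.6,   23.3,   61.8])]
large blue (array([ 580.8, -265.9,   36.4,   24.7,   58.1]), 1) brass []
med blue (array([ 482.3, -297.1,   90.3,   35.1,  -31.4]), 2, np.float64(-32.0)) brass [array([ 483.6, -293.7,   37.5,   32.7,  -30.1])]
```

```bash
python3 -m creep '[[43,49,0,0],[43,49,0,0],[43,49,0,0],[43,49,0,0],[43,49,0,0]]'
python3 -m creep '[[0,0,0,9],[0,0,0,9],[0,0,0,9],[0,0,0,9],[0,0,0,8]]'
python3 -m creep '[[0,0,30,0],[0,0,30,0],[0,0,20,0],[0,0,0,0],[0,0,0,0]]'
python3 go.py 368.6 232.6 4 16.4
```

```text
time_s: 29.18
tcp_pos: [0.3773, 0.2148, 0.1882]
ee_rot: [[-0.867, 0.498, 0.0], [0.498, 0.867, -0.001], [-0.001, -0.0, -1.0]]
wrist_force: [0.3, 0.3, 0.5]
finger_gap: 0.0559
time_s: 29.8
tcp_pos: [0.3777, 0.2129, 0.1879]
ee_rot: [[-0.273, 0.962, -0.001], [0.962, 0.273, -0.001], [-0.001, -0.001, -1.0]]
wrist_force: [0.2, 0.8, -0.3]
finger_gap: 0.0561
time_s: 30.42
tcp_pos: [0.3774, 0.2134, 0.1088]
ee_rot: [[-0.279, 0.96, 0.0], [0.96, 0.279, -0.0], [-0.0, 0.0, -1.0]]
wrist_force: [0.2, -0.1, -0.2]
finger_gap: 0.0561
t 30.4 p [377.4 213.4 108.8] yaw 16.2 gap 56.1 F [ 0.2 -0.1 -0.2] tool [ 20.9  -3.2 104.8] twist -0.2 tilt [ 0.0002 -0.0002]
after twist: tool [-20.9  -3.1 104.8]
```

```bash
python3 -m creep '[[21,-3,10,0],[0,0,30,0],[0,0,30,0],[0,0,18,0],[0,0,9,0]]'
python3 -m creep '[[0,0,5,0],[0,0,3,0],[0,0,0,0],[0,0,0,0],[0,0,0,0]]'
python3 go.py 368.6 232.6 4 16.4
python3 -m creep '[[0,0,0,0],[0,0,0,0],[0,0,0,0],[0,0,0,0],[0,0,0,0]]' 20
python3 -m creep '[[0,0,-10,0],[0,0,-40,0],[0,0,-60,0],[0,0,-60,0],[0,0,0,0]]'
python3 go.py 484 -296 174 60
```

```text
time_s: 31.05
tcp_pos: [0.3685, 0.2332, 0.0115]
ee_rot: [[-0.279, 0.96, 0.001], [0.96, 0.279, 0.0], [-0.0, 0.001, -1.0]]
wrist_force: [0.3, -1.1, 0.0]
finger_gap: 0.0558
time_s: 31.68
tcp_pos: [0.3679, 0.2331, 0.0039]
ee_rot: [[-0.279, 0.96, 0.001], [0.96, 0.279, 0.0], [-0.0, 0.001, -1.0]]
wrist_force: [0.8, -0.2, 0.6]
finger_gap: 0.056
t 31.7 p [367.9 233.1   3.9] yaw 16.2 gap 56.0 F [ 0.8 -0.2  0.6] tool [-0.7  0.5 -0.1] twist -0.2 tilt [0.0005 0.0001]
after twist: tool [ 0.7  0.5 -0.1]
time_s: 32.3
tcp_pos: [0.3679, 0.2331, 0.0037]
ee_rot: [[-0.279, 0.96, 0.0], [0.96, 0.279, 0.0], [-0.0, 0.0, -1.0]]
wrist_force: [0.8, -0.3, 0.9]
finger_gap: 0.0334
time_s: 32.92
tcp_pos: [0.3706, 0.2344, 0.1782]
ee_rot: [[-0.28, 0.96, 0.009], [0.96, 0.28, 0.004], [0.001, 0.01, -1.0]]
wrist_force: [-0.1, -0.1, -1.6]
finger_gap: 0.0336
t 32.9 p [370.6 234.4 178.2] yaw 16.2 gap 33.6 F [-0.1 -0.1 -1.6] tool [-541.   -39.4    3.2] twist -43.8 tilt [0.0089 0.0038]
after twist: tool [ 363.4 -402.6    4.2]
```

```bash
python3 -m creep '[[-30,-2,0,0],[-55,-4,0,0],[-57,-4,0,0],[-57,-4,0,0],[-57,-4,0,0]]'
python3 -m creep '[[-57,-4,0,0],[-57,-4,0,0],[-57,-4,0,0],[-57,-4,0,0],[-50,-4,0,0]]'
python3 -m creep '[[0,0,0,-9],[0,0,0,-9],[0,0,0,-9],[0,0,0,-9],[0,0,0,-8]]'
python3 -m creep '[[0,0,30,0],[0,0,30,0],[0,0,20,0],[0,0,0,0],[0,0,0,0]]'
python3 go.py 484.1 -296 85 60.2
```

```text
time_s: 33.55
tcp_pos: [0.4206, -0.0192, 0.1724]
ee_rot: [[-0.279, 0.96, -0.003], [0.96, 0.279, 0.001], [0.001, -0.002, -1.0]]
wrist_force: [1.0, 0.2, -1.4]
finger_gap: 0.0333
time_s: 34.17
tcp_pos: [0.4794, -0.2916, 0.1719]
ee_rot: [[-0.279, 0.96, -0.002], [0.96, 0.279, 0.002], [0.002, -0.002, -1.0]]
wrist_force: [-0.3, -0.1, -1.7]
finger_gap: 0.0338
time_s: 34.8
tcp_pos: [0.479, -0.2893, 0.1717]
ee_rot: [[-0.87, 0.493, -0.003], [0.493, 0.87, 0.002], [0.004, 0.0, -1.0]]
wrist_force: [-0.4, 0.2, -2.1]
finger_gap: 0.0341
time_s: 35.42
tcp_pos: [0.4802, -0.2901, 0.0935]
ee_rot: [[-0.868, 0.497, -0.001], [0.497, 0.868, 0.0], [0.001, 0.0, -1.0]]
wrist_force: [0.4, -0.2, -1.5]
finger_gap: 0.0336
t 35.4 p [ 480.2 -290.1   93.5] yaw 60.2 gap 33.6 F [ 0.4 -0.2 -1.5] tool [-6.4 -3.2  8.5] twist 0.0 tilt [-0.0007  0.0004]
after twist: tool [ 6.3 -3.2  8.5]
```

```bash
python3 -m creep '[[-3,-2,4,0],[-3,-1,4,0],[0,0,0,0],[0,0,0,0],[0,0,0,0]]'
python3 go.py 484.1 -296 85 60.2
python3 - <<'E'
from m import *
c=vision.camera("scene"); a=c["color"][175:265,280:380]; cv2.imwrite("pics/cap1.png",cv2.resize(a,None,fx=6,fy=6,interpolation=cv2.INTER_CUBIC))
E
```

```text
time_s: 36.05
tcp_pos: [0.4841, -0.2958, 0.0858]
ee_rot: [[-0.868, 0.497, 0.0], [0.497, 0.868, -0.0], [-0.0, -0.0, -1.0]]
wrist_force: [-0.0, -0.2, -0.5]
finger_gap: 0.0337
t 36.0 p [ 484.1 -295.8   85.8] yaw 60.2 gap 33.7 F [-0.  -0.2 -0.5] tool [-0.1 -0.1  0.8] twist 0.0 tilt [ 0.     -0.0001]
after twist: tool [ 0.1 -0.1  0.8]
```

View pics/cap1.png

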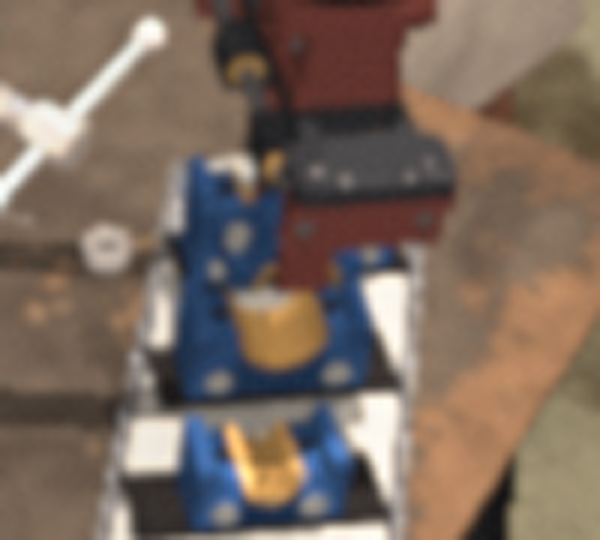

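Run:
```python
from m import *
c=vision.camera("scene")
L=np.array([.868,-.497,0]);N=np.array([-.497,-.868,0]);o=np.array([484.1,-296,0])
def P(l,n,z): return ((proj(c,(o+l*L+n*N+[0,0,z])/1000)[0]-[280,175]+.5)*6).round(0)
for l in(-30,30): print("cap end",l,"bot",P(l,17,82),"top",P(l,17,103))
for l in(-42,-32,32,42): print("base",l,"bot",P(l,16,13),"lugtop",P(l,16,61))
print("bore edges",P(-17,16,51),P(17,16,51),"bottom",P(0,16,34))
a=cv2.resize(c["color"][175:265,280:380],None,fx=6,fy=6,interpolation=cv2.INTER_CUBIC)[120:420,150:420]
a=cv2.convertScaleAbs(a,alpha=1.5,beta=10); cv2.imwrite("pics/cap1z.png",cv2.resize(a,None,fx=2,fy=2))
```

```text
cap end -30 bot [227. 294.] top [232. 260.]
cap end 30 bot [359. 283.] top [366. 250.]
base -42 bot [186. 401.] lugtop [196. 328.]
base -32 bot [208. 399.] lugtop [218. 326.]
base 32 bot [342. 387.] lugtop [356. 315.]
base 42 bot [363. 385.] lugtop [378. 313.]
bore edges [248. 339.] [321. 333.] bottom [280. 362.]
```

View pics/cap1z.png

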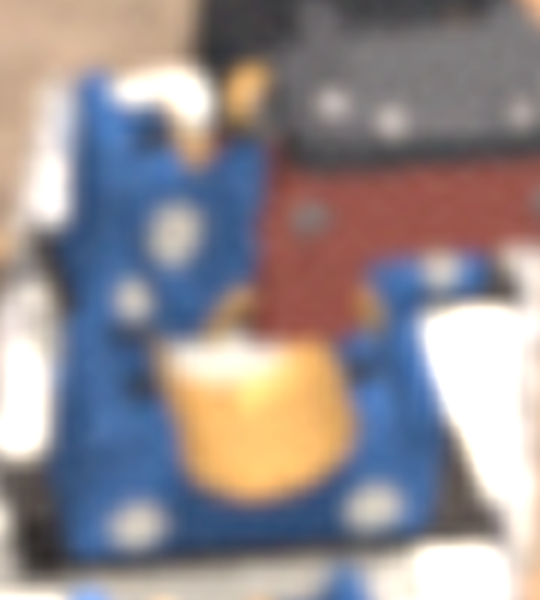

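Cap and large base overlap in this view, so I'll raise the cap against a plain background and measure cap and base separately.

```bash
python3 -m creep '[[0,0,-30,0],[0,0,-30,0],[0,0,-35,0],[0,0,0,0],[0,0,0,0]]'
python3 go.py 484.1 -296 85 60.2
python3 - <<'E'
from m import *
c=vision.camera("scene");np.save("pics/sc.npy",c["color"])
s=observe();p=np.array(s["tcp_pos"])*1000
L=np.array([.868,-.497,0]);N=np.array([-.497,-.868,0])
def P(o,l,n,z): return ((proj(c,(np.array([*o,z])+l*L+n*N)/1000)[0]-[280,130]+.5)*6).round(0)
zb=p[2]-3.8
for l in(-30,30): print("cap end",l,"bot",P(p[:2],l,17,zb),"top",P(p[:2],l,17,zb+20))
o=(484.1,-296)
for l in(-42,42): print("base",l,"bot",P(o,l,16,13),"lugtop front",P(o,l,16,61),"back",P(o,l,-16,61))
a=cv2.resize(c["color"][130:230,280:380],None,fx=6,fy=6,interpolation=cv2.INTER_CUBIC)
cv2.imwrite("pics/cap2.png",cv2.convertScaleAbs(a,alpha=1.3,beta=5))
E
```

```text
time_s: 36.78
tcp_pos: [0.4836, -0.2954, 0.1799]
ee_rot: [[-0.868, 0.497, -0.001], [0.497, 0.868, 0.001], [0.001, 0.0, -1.0]]
wrist_force: [-0.2, 0.8, -1.2]
finger_gap: 0.0339
t 36.8 p [ 483.6 -295.4  179.9] yaw 60.2 gap 33.9 F [-0.2  0.8 -1.2] tool [-0.8 -0.2 94.9] twist 0.0 tilt [-0.0009  0.0005]
after twist: tool [ 0.7 -0.2 94.9]
cap end -30 bot [247. 405.] top [252. 369.]
cap end 30 bot [387. 395.] top [394. 358.]
base -42 bot [186. 671.] lugtop front [196. 598.] back [181. 548.]
base 42 bot [363. 655.] lugtop front [378. 583.] back [359. 534.]
```

View pics/cap2.png

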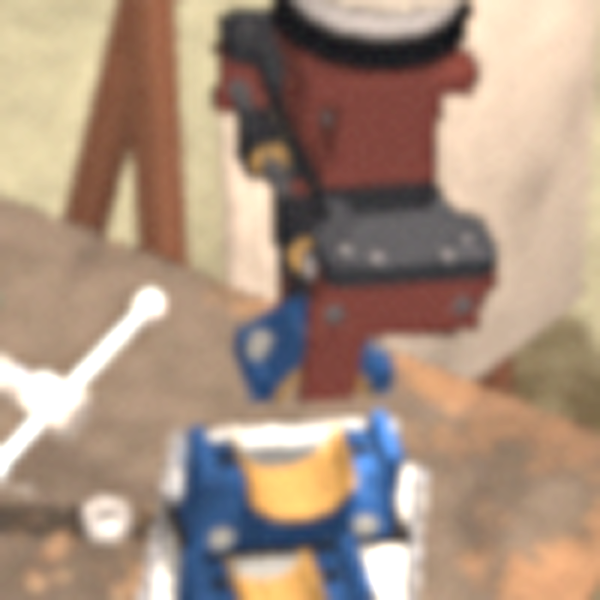

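Run:
```python
import numpy as np,cv2
a=np.load("pics/sc.npy")[172:206,312:352]
cv2.imwrite("pics/cap3.png",cv2.convertScaleAbs(cv2.resize(a,None,fx=16,fy=16,interpolation=cv2.INTER_LANCZOS4),alpha=1.5))
```

```text
(no output)
```

View pics/cap3.png

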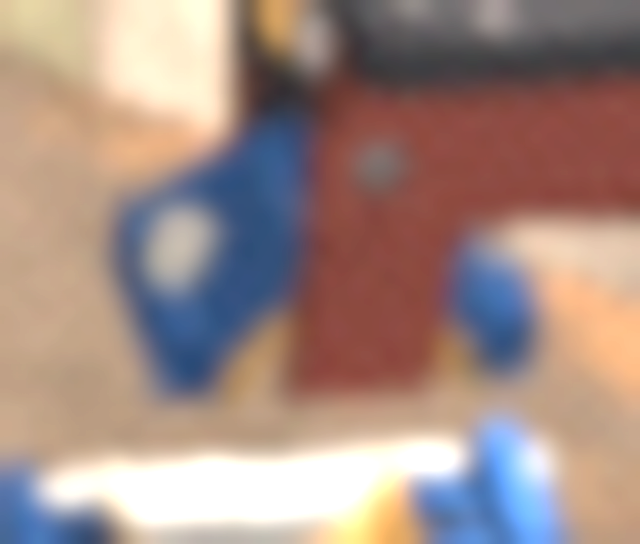

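The cap is upright, about 1 mm toward +L (the right end in the image). The base sits about 1 mm the other way, so I'll shift 2 mm along tool x before lowering.

```bash
python3 -m creep '[[1,0,30,0],[0,0,30,0],[0,0,30,0],[0,0,10,0],[0,0,8,0]]'
python3 -m creep '[[0,0,0,0],[0,0,0,0],[0,0,0,0],[0,0,0,0],[0,0,0,0]]'
python3 go.py 482.4 -295 54.8 60.2
```

```text
time_s: 37.45
tcp_pos: [0.483, -0.2952, 0.0719]
ee_rot: [[-0.868, 0.497, -0.001], [0.497, 0.868, 0.001], [0.001, 0.0, -1.0]]
wrist_force: [-0.0, 0.1, -0.6]
finger_gap: 0.034
time_s: 38.08
tcp_pos: [0.4833, -0.2954, 0.0729]
ee_rot: [[-0.868, 0.497, 0.0], [0.497, 0.868, -0.0], [-0.0, -0.0, -1.0]]
wrist_force: [-0.2, -0.9, -1.2]
finger_gap: 0.0337
t 38.1 p [ 483.3 -295.4   72.9] yaw 60.2 gap 33.7 F [-0.2 -0.9 -1.2] tool [ 1.  -0.1 18.1] twist 0.0 tilt [ 0.0003 -0.0004]
after twist: tool [-1.  -0.1 18.1]
```

```bash
python3 -m creep '[[1,0,2,0],[0,0,3,0],[0,0,3,0],[0,0,0,0],[0,0,0,0]]'
python3 -m creep '[[0,0,2,0],[0,0,1,0],[0,0,1,0],[0,0,0,0],[0,0,0,0]]'
python3 go.py 482.4 -295 54.8 60.2
```

```text
time_s: 38.7
tcp_pos: [0.4824, -0.2949, 0.0646]
ee_rot: [[-0.868, 0.497, -0.0], [0.497, 0.868, -0.0], [0.0, -0.0, -1.0]]
wrist_force: [-0.3, 0.5, -2.4]
finger_gap: 0.0335
time_s: 39.33
tcp_pos: [0.4824, -0.2949, 0.0607]
ee_rot: [[-0.868, 0.497, -0.0], [0.497, 0.868, -0.0], [-0.0, -0.0, -1.0]]
wrist_force: [-0.5, 0.2, -2.1]
finger_gap: 0.0336
t 39.3 p [ 482.4 -294.9   60.7] yaw 60.2 gap 33.6 F [-0.5  0.2 -2.1] tool [-0.  -0.1  5.9] twist 0.0 tilt [-0.     -0.0001]
after twist: tool [ 0.  -0.1  5.9]
```

No contact force with the cap 4 mm below the lug tops, so it is entering. I'll keep lowering.

```bash
python3 -m creep '[[0,0,2,0],[0,0,2,0],[0,0,1,0],[0,0,0,0],[0,0,0,0]]'
python3 -m creep '[[0,0,0.5,0],[0,0,0.5,0],[0,0,0.5,0],[0,0,0,0],[0,0,0,0]]'
python3 go.py 482.4 -295 54.8 60.2
```

```text
time_s: 39.95
tcp_pos: [0.4824, -0.2949, 0.0557]
ee_rot: [[-0.868, 0.497, -0.0], [0.497, 0.868, -0.0], [-0.0, -0.0, -1.0]]
wrist_force: [-0.0, -0.1, -1.8]
finger_gap: 0.0344
time_s: 40.58
tcp_pos: [0.4824, -0.2949, 0.0547]
ee_rot: [[-0.868, 0.497, 0.0], [0.497, 0.868, -0.0], [-0.0, -0.0, -1.0]]
wrist_force: [-1.3, 1.6, 6.0]
finger_gap: 0.0338
t 40.6 p [ 482.4 -294.9   54.7] yaw 60.2 gap 33.8 F [-1.3  1.6  6. ] tool [-0.  -0.1 -0.1] twist 0.0 tilt [ 0.0002 -0.0003]
after twist: tool [ 0.  -0.1 -0.1]
```

Contact came at the predicted seated height. Now release, retreat and check.

```bash
python3 -m creep '[[0,0,0,0],[0,0,0,0],[0,0,0,0],[0,0,-5,0],[0,0,-20,0]]' 46
python3 -m creep '[[0,0,-40,0],[0,0,-60,0],[0,0,-30,0],[0,0,0,0],[0,0,0,0]]'
python3 -m creep '[[20,50,0,0],[20,50,0,0],[20,50,0,0],[20,50,0,0],[20,50,0,0]]'
python3 -m creep '[[0,50,0,0],[0,0,0,0],[0,0,0,0],[0,0,0,0],[0,0,0,0]]'
python3 - <<'E'
from m import *
T=vision.camera("top");S=vision.camera("scene")
f=lambda i:cv2.resize(i,(395,435),interpolation=cv2.INTER_CUBIC)
cv2.imwrite("pics/end.png",np.hstack([f(T["color"][115:225,280:380]),f(S["color"][180:290,270:370])]))
E
python3 c2.py
```

```text
time_s: 41.2
tcp_pos: [0.4816, -0.2943, 0.0787]
ee_rot: [[-0.868, 0.497, -0.002], [0.497, 0.868, 0.002], [0.003, 0.0, -1.0]]
wrist_force: [-0.1, -0.2, 0.7]
finger_gap: 0.0457
time_s: 41.82
tcp_pos: [0.4817, -0.2943, 0.2082]
ee_rot: [[-0.868, 0.497, -0.001], [0.497, 0.868, 0.001], [0.001, 0.0, -1.0]]
wrist_force: [-0.4, 1.7, -0.5]
finger_gap: 0.046
time_s: 42.45
tcp_pos: [0.5185, -0.0263, 0.2071]
ee_rot: [[-0.868, 0.497, -0.004], [0.497, 0.868, 0.001], [0.003, -0.001, -1.0]]
wrist_force: [0.0, -0.7, 0.2]
finger_gap: 0.0456
time_s: 43.08
tcp_pos: [0.5441, 0.0141, 0.209]
ee_rot: [[-0.867, 0.498, -0.001], [0.498, 0.867, -0.0], [0.0, -0.0, -1.0]]
wrist_force: [-0.1, -0.3, -0.9]
finger_gap: 0.0459Traceback (most recent call last):
  File "c2.py", line 3, in <module>
    print("cap",item(c,np.array([.3686,.23]),.03,.028),item(c,np.array([.3686,.23]),.03,.028,(98,85,15)))
                ~~~~^^^^^^^^^^^^^^^^^^^^^^^^^^^^^^^^^^
  File "m.py", line 15, in item
    out=rect(np.vstack(P)),len(P)
             ~~~~~~~~~^^^
    return _nx.concatenate(arrs, 0, dtype=dtype, casting=casting)
           ~~~~~~~~~~~~~~~^^^^^^^^^^^^^^^^^^^^^^^^^^^^^^^^^^^^^^^
ValueError: need at least one array to concatenate
```

View pics/end.png

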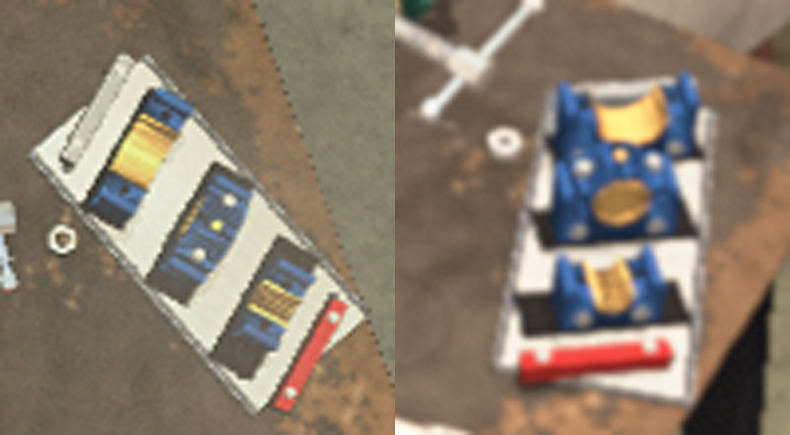

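Everything looks right: three bases upright, medium with cap closing a full round bore at scene half (622,200), small by the red stop. Last check is the small base's lengthwise centring.

```bash
python3 - <<'E'
from m import *
L=np.array([.866,-.5,0]);N=np.array([-.5,-.866,0]);l=np.arange(-75,75.1,1.)
for nm,sg in(("scene",1),):
    c=vision.camera(nm);hsv=cv2.cvtColor(c["color"],cv2.COLOR_BGR2HSV);V=c["color"]
    for n,o in(("small",(423.8,-350.3)),("med",(484.9,-298.7)),("large",(545.6,-246.7))):
        def line(off,z):
            uv=proj(c,(np.array([*o,z])+l[:,None]*L+off*N)/1000).astype(np.float32)
            return cv2.remap(V,uv[None,:,0],uv[None,:,1],cv2.INTER_LINEAR)[0].astype(float)
        pad=line(18,13).max(1); 
        q=line(16,19); blue=q[:,0]-q[:,2]
        rng=lambda m:(l[m].min(),l[m].max(),(l[m].min()+l[m].max())/2) if m.any() else None
        print(nm,n,"pad",rng(pad<110),"base",rng(blue>25), [rng((lambda q:q[:,0]-q[:,2])(line(16,z))>25) for z in(23,27)])
E
python3 - <<'E'
from chk import *
c=up(vision.camera("top"))
chk("small",(423.5,-348),.04,c); chk("large",(544.5,-245),.056,c); print("med",item(c,np.array([.484,-.296]),.05,.026+.048))
E
```

```text
scene small pad (np.float64(-22.0), np.float64(56.0), np.float64(17.0)) base (np.float64(-32.0), np.float64(35.0), np.float64(1.5)) [(np.float64(-33.0), np.float64(35.0), np.float64(1.0)), (np.float64(-34.0), np.float64(35.0), np.float64(0.5))]
scene med pad (np.float64(-49.0), np.float64(56.0), np.float64(3.5)) base (np.float64(-44.0), np.float64(39.0), np.float64(-2.5)) [(np.float64(-46.0), np.float64(39.0), np.float64(-3.5)), (np.float64(-47.0), np.float64(39.0), np.float64(-4.0))]
scene large pad None base (np.float64(-56.0), np.float64(47.0), np.float64(-4.5)) [(np.float64(-55.0), np.float64(47.0), np.float64(-4.0)), (np.float64(-54.0), np.float64(46.0), np.float64(-4.0))]
small blue (array([ 425.1, -353.9,   66.6,   31.6,  -29.6]), 3, np.float64(-29.1)) brass [array([ 424.7, -349. ,   31.1,   23.1,   61. ])]
large blue (array([ 542.6, -244.8,  111. ,   35.2,  -29.9]), 2, np.float64(-31.4)) brass [array([ 543.7, -242.3,   52.1,   34. ,  -29.9])]
med (array([ 484. , -300.6,   84.3,   37.4,  -28.3]), 1)
```

Measured centring errors are about 1–4 mm along the pad and about 1 mm across it, with yaw within about 2°. Regripping would risk more than it gains, so I'm handing in.

```bash
python3 -c "
from rig import sign_off; print(sign_off())"
```

```text
the job is handed in; nothing more can be done
None
```

I lined the three bases up on the pads and handed the job in at about 43 s. The small base is next to the red stop, the medium is in the middle and the large is at the grey end. The cap is on the medium base.

**Cap:** it went in between the lugs without touching them and met the parting face at the predicted height (TCP 54.7 mm, predicted 54.8). The last picture shows it closing a full round bore.

**Standing and released:** the last picture shows all three bases upright. The gripper was open and well clear. No wrist force over about 7 N showed in the readings.

**Centring:** the two cameras disagree by a few millimetres, about as much as the errors I was checking:

| Base | Offset along the pad, top camera | Offset along the pad, scene camera |
|---|---|---|
| small | +1.7 mm | +1 mm |
| medium | about −2 mm | about −3 mm |
| large | −1.3 mm | about −4 mm |

- **Across the pad:** offsets were about 1 mm by the brass troughs, top camera.
- **Yaw:** within about 2° of the pads.
- **Conflicting readings:** the blue-outline check put the small base about 5 mm off and the medium several millimetres off. I discounted it because parts of their sides were missed or the cap hid them. My automatic pad-edge check in the scene view also failed for small and large.
- I left these offsets as they were rather than risk regripping.

**Pad angle:** the pads and both stops are turned about 20° from the plate's edges. I squared the bases to the pads, so the bores run along the pads' short axis, not exactly along the plate's long edge.

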